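# Set the grinding stop and hold the articulator open

### The arm

A 6-joint arm with a two-finger parallel gripper is mounted at the origin on a cart in front of the work surface, level with it; the furniture and walls round the work are solid. World frame = base frame: x ahead of the robot, y to its left, z up, the work surface at z = 0. Lengths are in m, angles in degrees, forces in N, time in s.
With the tool pointing down it reaches from about 0.35 to 0.875 m from the base axis. Payload 4.2 kg.
Tool frame: the origin (TCP) lies on the centre line of the jaws, within the pads' length; the fingertips stand tip_reach ahead of it and the grasp point (between the pads) is the TCP (tip_reach is the distance from the TCP to the fingertips, in m); z points along the fingers, y is the line along which they close (so a half turn about z gives the same grasp; the last joint's range is limited). The gripper opens to 87 mm and grips with 3 to 60 N. Pads are 19 mm wide; open, the fingers measure 117 mm over their backs; the gripper's body (75 mm by 190 mm) begins 51 mm behind the grasp point.
Start: joints at [88.957, 22.042, 0.453, 0, -68.411, -14.817], TCP at [0.171, 0.601, 0.242] pointing down, gripper open.
Joint ranges: [-179.83, 179.83], [-69.29, 118.12], [-61.27, 80.66], [-181.25, 117.63], [-171.15, -9.14], [-177.46, 177.46]. Speed limits (degrees/s): [159.86, 159.86, 180, 180, 180, 180].

### API

Orientations are given as a 3x3 rotation matrix whose columns are the frame's x, y, z axes.
In Python, from station import sense, capture, finish_job, tip_reach gives the robot as it stands.
- The arm moves only by the tool arm_command, never from a script. Its argument "deltas" is a list of rows, each a list of 7 numbers: the turn, a rotation vector about the tool's x, y, z in rad, then the shift along the tool's x, y, z in cm, then the closure, from -1 (fully open) to 1 (shut), so that 0 is half open. In form: [[rx, ry, rz, dx, dy, dz, hand], ...]. A call has 1 to 8 rows; each row is the pose to reach, as a shift and turn from the pose commanded when the call began, along the tool's axes at that moment; what a row does not reach only later rows make up. A row lasts 1/12 s, in which the tool goes at most 41.7 mm and 7.16 degrees, less where a joint would pass 70% of its speed; a pose out of reach is approached as far as the arm can. A call with a gripper value outside its range is refused whole. The fingers move at their own pace and stop on an object; the grip force is fixed at half the most. Time passes only in rows, so rows that repeat a pose let the fingers close. It gives the time, the measured TCP pose, the force, the opening and the grip force at its end, in the units of the state.
- sense(): the state, without advancing time (a new reading comes with each control period).
- capture(name): name is "side" or "top"; returns a dict with "pixels" (384x512x3 uint8, blue, green, red), "fovy" (degrees; the focal length in pixels is half the picture's height over the tangent of half this angle, whatever the lens; pixels are square), "cx", "cy" (the principal point, pixels), "rvec" (rotation vector, rad) and "tvec" (3), from world to camera coordinates, as OpenCV has them. Camera axes: x right, y down, z forward; pixel columns grow to the right and rows downward; lengths in m; the calibration is good to about 2 mm. A picture is of the moment at which its call begins. There is no depth.
- finish_job(): hands the job in; it is judged then, once.
The state is a dict: "time_s": time; "joints": joint angles; "joint_velocities": joint speeds; "effort": joint torques, N m; "tcp_pos": TCP position; "ee_rot": TCP orientation; "wrist_force": force on the tool from outside, world axes, zero at the start; "moment": the same for the moment, N m; "gripper_width": opening from 0.0 (shut) to 1.0 (fully open); "gripper_force": force on a finger pad.
Only numpy, scipy, OpenCV 4.12 (cv2) and the standard library are available. Lean on these libraries where they do the work, as an engineer would, in place of code of your own. Each camera call takes 0.05 s, during which the arm holds its last target. There are 200 camera calls.

### The job

The case on the articulator bites too high and will be ground until the incisal pin comes to rest on the flat gauge. Slide the gauge's blade flat along the incisal table and under the raised pin until the shoulder of its handle meets the front of the table, and let go of it. Then lift the upper arm by its nose and finish holding it open at 45 degrees for the technician to grind (it falls shut by itself, so do not let go or let it drop), with the gauge still fully home and the other things on the bench left alone.

Things in the scene. Friction and masses are not known exactly. Their poses are not given: they have to be found in the camera images.
- articulator: Articulator: a metal hinge frame 157 mm long, 112 mm wide, that stands firm on the counter and does not move, with two plaster tooth models that bite together. Origin on the counter under the models; x points from the front (incisal table and pin, nearest the robot) to the hinge at the rear, z up.
- table_front (a point): Top front edge of the incisal table, in the middle: 95 mm before the articulator's origin and 26 mm above the counter; axes as the articulator's. The table is a steel plate 62 mm deep (x), 38 mm wide, 8 mm thick (under the point), with a level top and two low side wings 5 mm high that leave a channel 20 mm wide, flared at the front; it is open above except at the pin.
- pin_foot (a point): Middle of the lower end of the incisal pin, a steel pin 8 mm in diameter that is fixed in the upper arm and sticks out 13 mm over it; with the arm shut this point is 35 mm behind the table's front edge and 7 mm above the table's top.
- nose (a point): Grasp point in the nose of the upper arm: on its middle line, 10 mm behind the nose's front end and 10 mm before the pin's axis, halfway through its thickness. The nose is a bar 26 mm wide (y) and 11 mm thick, gripped across its width from above; with the arm shut it is 99.5 mm above the counter, 120 mm before and 9.5 mm above the hinge axis. Axes turn with the arm.
- hinge (a point): Middle of the hinge axis, 50 mm behind the articulator's origin and 90 mm above the counter; the axis is the articulator's y axis.
- upper_arm (a joint): Opening angle of the upper arm in rad: 0 shut (the models bite), 0.785 is 45 degrees, stop at 1.45. The nose rises and goes back as it opens. The arm with its model weighs about 0.33 kg and falls shut from any angle.
- gauge_grip (a point): Grasp point in the middle of the black handle of the flat gauge, which lies on the counter: halfway up (10 mm), 42 mm before the handle's shoulder; its x axis points along the blade to the tip, z up. Handle 72 mm long, 14 mm wide, 20 mm high (the last 6 mm at the shoulder a steel bolster 16 mm wide). The gauge weighs about 45 g and balances on the blade, about 15 mm past the shoulder.
- gauge_shoulder (a point): Middle of the gauge's shoulder at the level of the blade's underside; axes as gauge_grip. The flat steel blade sticks out 60 mm past it, 14 mm wide, 4 mm thick, round at the tip, at mid height of the handle (8 to 12 mm above its underside). Fully home, this point meets table_front.
- gauge: The flat gauge; origin at the underside of the shoulder (8 mm below gauge_shoulder).
- wax_jar: Bystander: small jar with a black lid, 42 mm in diameter, 36 mm high; origin at its underside.
- sep_jar: Bystander: white jar with a black lid, 44 mm in diameter, 52 mm high; origin at its underside.
- bur_stand: Bystander: round stand of burs, 64 mm in diameter, 63 mm high; origin at its underside.
- lab_tweezers: Bystander: steel tweezers lying flat, 130 mm long; origin at the underside.
- plaster_spatula: Bystander: spatula with a wooden handle, 204 mm long, lying flat; origin at the underside.
- dappen_dish: Bystander: small white dish, 33 mm in diameter, 27 mm high; origin at its underside.
- mixing_bowl: Bystander: plaster mixing bowl, 106 mm in diameter, 66 mm high; origin at its underside.
- marking_pencil: Bystander: pencil, 136 mm long, 7 mm thick, lying flat; origin at the underside.

How it is judged (in metres and radians):
On the way, in this order (a step that is already met when the one before it is completed fails the run):
1. the gauge lies home under the pin, let go, with the upper arm shut (x of gauge_shoulder in the frame of table_front between -0.003 and 0.003 m and y of gauge_shoulder in the frame of table_front between -0.004 and 0.004 m and z of gauge_shoulder in the frame of table_front between -0.0025 and 0.003 m and angle between gauge's own z axis and vertical below 0.09 rad and angle between the x axis of gauge and the x axis of articulator, either way round below 0.12 rad and contact force between the fingers and gauge below 0.1 N and value of joint upper_arm below 0.06 rad), for 0.2 s.
2. the robot lifts the upper arm (value of joint upper_arm above 0.35 rad and contact force between the fingers and upper_arm above 0.3 N), for 0.1 s.
At the end, for the whole second after the job is handed in: The upper arm is held still by the gripper at 45 degrees, within 5 degrees either way; the gauge, released, lies flat and level in the table's channel under the pin with its shoulder within 3 mm of the table's front edge and its middle line within 4 mm of the table's (value of joint upper_arm between 0.698 and 0.873 rad and velocity of joint upper_arm between -0.1 and 0.1 rad/s and contact force between the fingers and upper_arm above 0.3 N and contact force between the fingers and gauge below 0.1 N and linear speed of gauge below 0.02 m/s and x of gauge_shoulder in the frame of table_front between -0.003 and 0.003 m and y of gauge_shoulder in the frame of table_front between -0.004 and 0.004 m and z of gauge_shoulder in the frame of table_front between -0.0025 and 0.003 m and angle between gauge's own z axis and vertical below 0.09 rad and angle between the x axis of gauge and the x axis of articulator, either way round below 0.12 rad); the arm keeps its last pose, push and grip.
It fails at once if the upper arm is let drop (closing faster than 1.5 rad/s) (velocity of joint upper_arm below -1.5 rad/s).
It fails at once if a bystander is moved by more than 20 mm (distance of any of wax_jar, sep_jar, bur_stand, lab_tweezers, plaster_spatula, dappen_dish, mixing_bowl, marking_pencil from where it was at the start of the episode above 0.02 m).
It also fails if it takes over 58 s, if anything falls off the work surface, if the arm or the gripper's body presses on something with over 40 N, if the wrist force passes 120 N, or if a joint passes its speed limit or range.

## Working session

There is one attempt and no reset: what is moved stays moved. The work goes in short steps, Python scripts to look and compute and a tool call to move; the robot and the scene stay as the last step left them, time stands still between calls to the robot, and variables do not carry over. Pictures are saved under pics/ and viewed, at most 10 in all, crops included, and the job is handed in when it is done.

Besides the shell and the picture viewer there is one more tool, called after ">>>" in YAML: its name, and indented under it one key for each argument. arm_command: Moves the arm, as the interface text tells. Its arguments: {"type":"object","properties":{"deltas":{"type":"array"}},"required":["deltas"]}

```bash
mkdir -p pics; ls; cat > h.py <<'E'
import numpy as np, cv2
from station import sense, capture, tip_reach
def K(c):
    f=192/np.tan(np.radians(c["fovy"])/2); return np.array([[f,0,c["cx"]],[0,f,c["cy"]],[0,0,1.]])
def ray(c,u,v,z):
    R=cv2.Rodrigues(np.array(c["rvec"],float))[0]; t=np.array(c["tvec"],float).ravel()
    d=R.T@np.linalg.solve(K(c),[u,v,1.]); o=-R.T@t
    return o+d*(z-o[2])/d[2]
def proj(c,P):
    return cv2.projectPoints(np.array(P,float).reshape(-1,1,3),np.array(c["rvec"],float),np.array(c["tvec"],float),K(c),None)[0].reshape(-1,2)
E
python3 - <<'E'
from h import *
import pickle
s=sense(); print(s["tcp_pos"],np.round(s["ee_rot"],3),tip_reach if not callable(tip_reach) else tip_reach(),s["gripper_width"])
for n in("side","top"):
    c=capture(n); cv2.imwrite(f"pics/{n}0.png",cv2.resize(c["pixels"],(800,600),interpolation=cv2.INTER_CUBIC)); pickle.dump(c,open(n+"0.pkl","wb"))
    R=cv2.Rodrigues(np.array(c["rvec"],float))[0]; print(n,-R.T@np.array(c["tvec"],float).ravel(),R[2],c["fovy"],c["cx"],c["cy"])
E
```

```text
pics
[0.170617  0.6006757 0.2404449] [[ 0.962 -0.273 -0.001]
 [-0.273 -0.962 -0.002]
 [ 0.     0.002 -1.   ]] 0.019 1.0064923588184924
side [0.33762578 0.70875495 0.67894632] [ 0.22730308 -0.73582967 -0.63787774] 56.630536743214336 254.41962962394 194.4667595446988
top [0.3449206  0.00580829 1.21244652] [ 0.17865187 -0.00379083 -0.98390505] 48.01540635165418 256.38548691227015 197.40104623642029
```

View pics/top0.png

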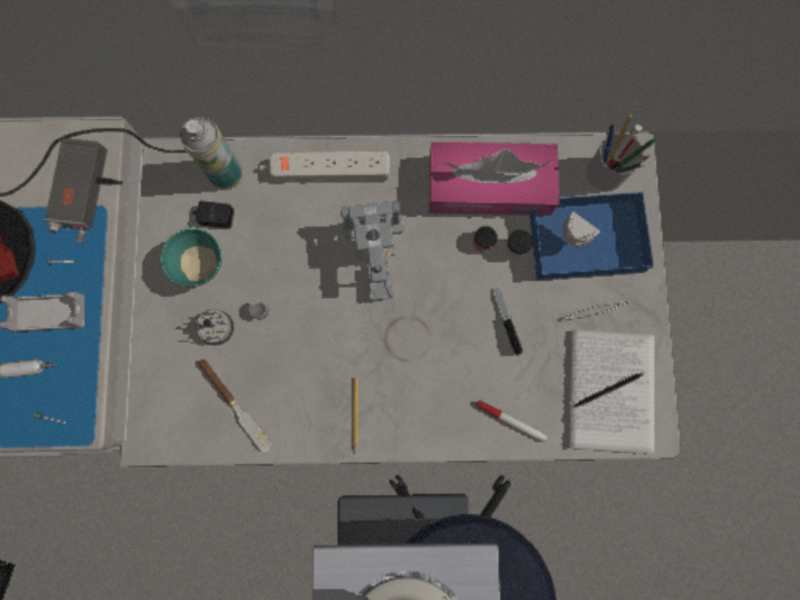

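View pics/side0.png

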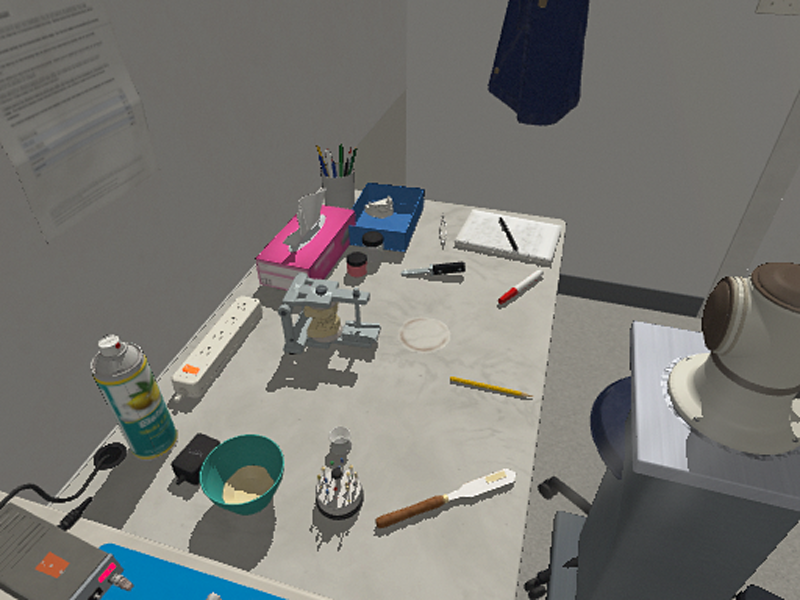

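The top view shows the gauge at about (507,322), blade tip up at (495,290), and the articulator around (375,250) with its table front near (381,298); in the side view the gauge is at (435,269) and the articulator at (325,315). I'll enlarge these.

```bash
python3 - <<'E'
from h import *
import pickle
c=pickle.load(open("top0.pkl","rb"))["pixels"]
a=cv2.resize(c[120:200,205:345],None,fx=5.7,fy=5.7,interpolation=cv2.INTER_CUBIC)
cv2.imwrite("pics/tcrop.png",cv2.convertScaleAbs(a,alpha=1.6))
a=cv2.resize(c[175:235,300:350],None,fx=8,fy=8,interpolation=cv2.INTER_CUBIC)
b=pickle.load(open("side0.pkl","rb"))["pixels"]
b1=cv2.resize(b[170:235,175:250],None,fx=5,fy=5,interpolation=cv2.INTER_CUBIC)
print(a.shape,b1.shape)
m=np.zeros((480,800,3),np.uint8); m[:,:400]=a; m[:325,410:785]=b1; cv2.imwrite("pics/mix.png",cv2.convertScaleAbs(m,alpha=1.5))
E
```

```text
(480, 400, 3) (325, 375, 3)
```

View pics/tcrop.png

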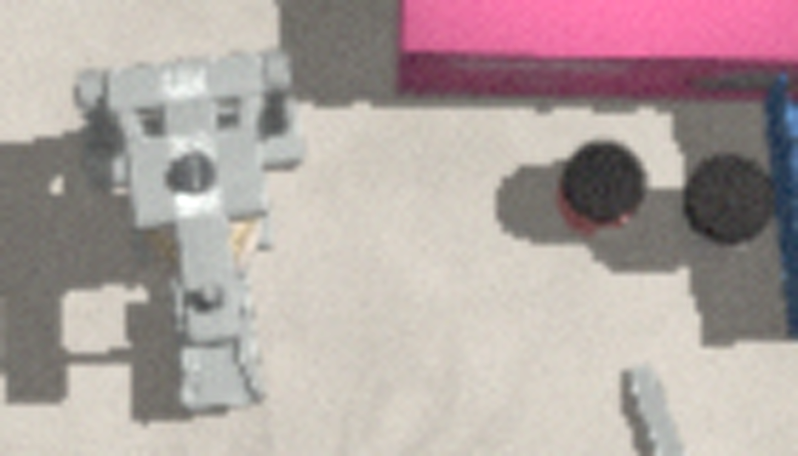

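View pics/mix.png

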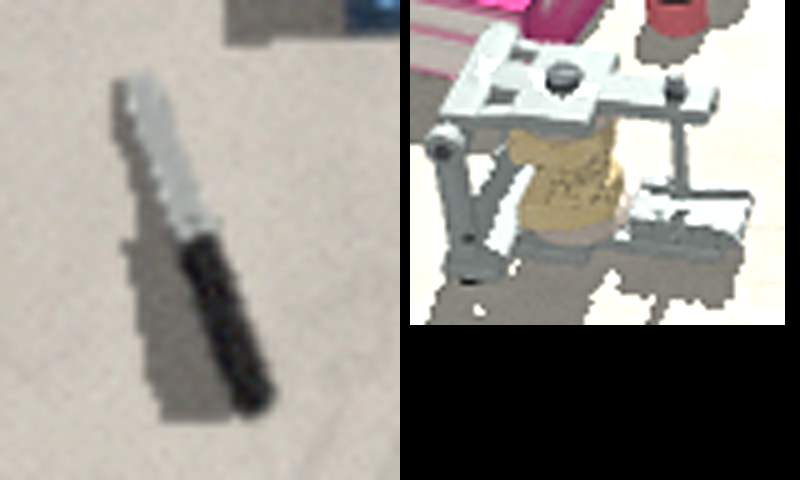

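The crops show, in the top view, the nose front edge (185,338)-(240,335), the pin top (207,297) and the table front edge about (182,410)-(258,403). For the gauge, they show the blade tip at (133,72), the black handle from (200,240) to its end at (256,415). Pose fit next.

```bash
cat > fit.py <<'E'
from h import *
import pickle
from scipy.optimize import least_squares
T=pickle.load(open("top0.pkl","rb"));S=pickle.load(open("side0.pkl","rb"))
t=lambda u,v:(T,(u+.5)/5.7-.5+205,(v+.5)/5.7-.5+120)
g=lambda u,v:(T,(u+.5)/8-.5+300,(v+.5)/8-.5+175)
s=lambda u,v:(S,(u-410+.5)/5-.5+175,(v+.5)/5-.5+170)
def fit(obs,x0):
    def P(p,m):
        c,sn=np.cos(p[2]),np.sin(p[2]); return [p[0]+c*m[0]-sn*m[1],p[1]+sn*m[0]+c*m[1],m[2]]
    def r(p): return np.concatenate([proj(o[0],P(p,m))[0]-o[1:] for m,o in obs])
    q=least_squares(r,x0,loss="soft_l1"); print(np.round(q.x[:2],4),np.degrees(q.x[2])); print(np.round(r(q.x).reshape(-1,2),1).tolist()); return q.x
art=[((-.08,.013,.105),t(185,338)),((-.08,-.013,.105),t(240,335)),((-.06,0,.118),t(207,295)),
((-.095,.019,.028),t(183,408)),((-.095,-.019,.028),t(260,402)),
((-.06,0,.118),s(677,80)),((-.08,-.013,.105),s(717,91)),((-.08,.013,.094),s(709,121)),((-.095,-.019,.031),s(752,196)),((-.095,.019,.018),s(740,247))]
ga=[((.06,0,.012),g(133,72)),((-.006,0,.020),g(198,240)),((-.072,0,.016),g(254,416)),((-.072,0,.02),(S,465*.64-.2,267*.64-.2)),((.06,0,.012),(S,402*.64-.2,273*.64-.2))]
a=fit(art,[.6,.0,0]); b=fit(ga,[.5,-.15,.2])
E
python3 fit.py
```

```text
[0.675  0.0479] 6.022669674077828
[[-0.3, 0.8], [-0.1, 0.2], [-0.2, -0.7], [-0.2, 0.0], [-0.3, -0.5], [-0.4, -1.5], [0.6, -1.9], [0.0, 1.7], [0.4, -2.4], [-0.1, 0.3]]
[ 0.5441 -0.1858] 16.831398715905493
[[-0.4, -0.3], [-0.5, 0.0], [0.1, 0.5], [0.8, -0.7], [-0.7, -2.3]]
```

```bash
cat >> h.py <<'E'
from scipy.spatial.transform import Rotation as Ro
A=np.array([.675,.0479]); YA=np.radians(6.02)
def Rd(yaw,tilt=0): # tool down, x along yaw; tilt>0: fingers point forward along x
    c,s=np.cos(yaw),np.sin(yaw); x=np.array([c,s,0]);z=np.array([0,0,-1.]);y=np.cross(z,x)
    return np.c_[x,y,z]@Ro.from_rotvec([0,tilt,0]).as_matrix()
def delta(p0,R0,p,R):
    return np.round(np.r_[Ro.from_matrix(R0.T@R).as_rotvec(),100*R0.T@(np.array(p)-p0)],4)
def now(): s=sense(); return np.array(s["tcp_pos"]),np.array(s["ee_rot"])
E
python3 - <<'E'
from h import *
p,R=now(); yg=np.radians(16.83)
print(delta(p,R,[.5,.2,.24],Rd(yg)),delta(p,R,[.504,-.198,.24],Rd(yg)))
E
```

```text
[ 1.90000e-03  4.00000e-04 -5.70700e-01  4.26365e+01  2.95403e+01
  1.21200e-01] [ 1.90000e-03  4.00000e-04 -5.70700e-01  5.39044e+01  6.77139e+01
  1.95700e-01]
```

>>> arm_command:
  deltas:
    - [0,0,-0.1,4,3,0,-1]
    - [0,0,-0.2,8,5.5,0,-1]
    - [0,0,-0.3,12,8.5,0,-1]
    - [0,0,-0.4,15,11,0,-1]
    - [0,0,-0.5,18,13.5,0,-1]
    - [0,0,-0.57,21,16,0,-1]
    - [0,0,-0.57,24,18.5,0,-1]
    - [0,0,-0.57,27,21,0.1,-1]

```text
time_s: 0.77
tcp_pos: [0.3686, 0.3309, 0.2407]
ee_rot: [[0.957, 0.29, -0.0], [0.29, -0.957, -0.0], [-0.0, 0.0, -1.0]]
wrist_force: [1.6, 1.1, -0.4]
gripper_width: 0.994
gripper_force: 0.0
```

```bash
python3 - <<'E'
from h import *
p,R=now(); yg=np.radians(16.83)
print(p,delta(p,R,[.504,-.198,.18],Rd(yg)),sense()["joints"],sense()["gripper_width"])
E
```

```text
[0.3685642  0.33085525 0.2406846 ] [ 0.00000e+00  1.00000e-04  1.00000e-04 -2.35330e+00  5.45413e+01
  6.06950e+00] [ 6.07341376e+01  9.38738560e+00 -1.73511489e+01 -4.88455410e-03
 -6.32670605e+01  4.61037053e+01] 0.9942701357386755
```

>>> arm_command:
  deltas:
    - [0,0,0,-0.2,4,0,-1]
    - [0,0,0,-0.4,8,0,-1]
    - [0,0,0,-0.6,12,0,-1]
    - [0,0,0,-0.8,16,0,-1]
    - [0,0,0,-1,20,0,-1]
    - [0,0,0,-1.2,24,0,-1]
    - [0,0,0,-1.3,28,0,-1]
    - [0,0,0,-1.4,32,0,-1]

```text
time_s: 1.43
tcp_pos: [0.4468, 0.0205, 0.2407]
ee_rot: [[0.957, 0.289, -0.0], [0.289, -0.957, 0.0], [0.0, -0.0, -1.0]]
wrist_force: [-0.0, 0.2, 0.0]
gripper_width: 0.997
gripper_force: 0.0
```

>>> arm_command:
  deltas:
    - [0,0,0,-0.2,4,0.5,-1]
    - [0,0,0,-0.4,8,1.5,-1]
    - [0,0,0,-0.5,12,3,-1]
    - [0,0,0,-0.6,16,4,-1]
    - [0,0,0,-0.8,19,5,-1]
    - [0,0,0,-0.9,21.5,6,-1]
    - [0,0,0,-0.95,22.5,6,-1]
    - [0,0,0,-0.95,22.5,6,-1]

```text
time_s: 2.1
tcp_pos: [0.5027, -0.1975, 0.1795]
ee_rot: [[0.958, 0.286, -0.003], [0.286, -0.958, 0.0], [-0.002, -0.001, -1.0]]
wrist_force: [0.1, 1.2, -0.1]
gripper_width: 0.999
gripper_force: 0.0
```

```bash
python3 - <<'E'
from h import *
p,R=now(); yg=np.radians(16.83)
print(p,delta(p,R,[.504,-.198,.023],Rd(yg)))
c=capture("side"); a=c["pixels"]; 
cv2.imwrite("pics/near.png",cv2.convertScaleAbs(cv2.resize(a[90:240,200:400],None,fx=4,fy=4,interpolation=cv2.INTER_CUBIC),alpha=1.4))
E
```

```text
[ 0.50274105 -0.19745588  0.17950471] [-7.00000e-04  2.40000e-03 -3.70000e-03  1.42800e-01  9.96000e-02
  1.56501e+01]
```

>>> arm_command:
  deltas:
    - [0,0,0,0.1,0.1,4,-1]
    - [0,0,0,0.1,0.1,8,-1]
    - [0,0,0,0.1,0.1,11,-1]
    - [0,0,0,0.1,0.1,13,-0.6]
    - [0,0,0,0.1,0.1,14.5,-0.6]
    - [0,0,0,0.1,0.1,15.3,-0.6]
    - [0,0,0,0.1,0.1,15.6,-0.5]
    - [0,0,0,0.1,0.1,15.6,-0.4]

```text
time_s: 2.82
tcp_pos: [0.5046, -0.1956, 0.0251]
ee_rot: [[0.957, 0.29, 0.0], [0.29, -0.957, -0.0], [0.0, 0.0, -1.0]]
wrist_force: [0.2, 0.5, -0.0]
gripper_width: 0.758
gripper_force: 0.0
```

```bash
python3 - <<'E'
from h import *
print(now()[0])
c=capture("side"); a=c["pixels"]; b=capture("top")["pixels"]
m=np.hstack([cv2.resize(a[140:200,235:315],(400,300),interpolation=cv2.INTER_CUBIC),cv2.resize(b[170:230,280:360],(400,300),interpolation=cv2.INTER_CUBIC)])
cv2.imwrite("pics/near.png",cv2.convertScaleAbs(m,alpha=1.5))
E
```

```text
[ 0.50463876 -0.19556111  0.02509819]
```

View pics/near.png

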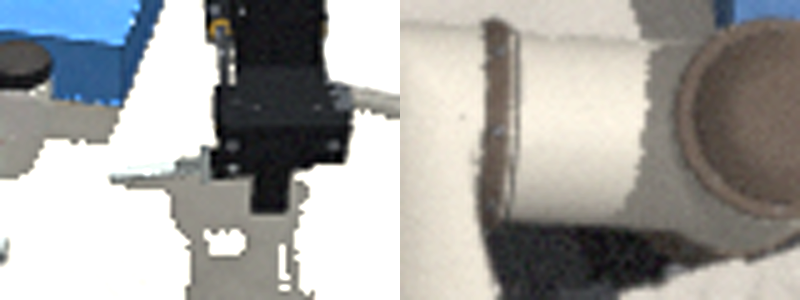

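The side crop shows the gripper's near finger at (270,195) beside the handle, with the blade sticking out to (112,178) as expected. I'll lower 2 mm and close.

>>> arm_command:
  deltas:
    - [0,0,0,0,0,0.2,-0.2]
    - [0,0,0,0,0,0.2,1]
    - [0,0,0,0,0,0.2,1]
    - [0,0,0,0,0,0.2,1]
    - [0,0,0,0,0,0.2,1]
    - [0,0,0,0,0,0.2,1]
    - [0,0,0,0,0,0.2,1]
    - [0,0,0,0,0,0.2,1]

```text
time_s: 3.58
tcp_pos: [0.5043, -0.1964, 0.0227]
ee_rot: [[0.957, 0.289, -0.0], [0.289, -0.957, -0.0], [-0.0, 0.0, -1.0]]
wrist_force: [-0.1, -0.9, -1.0]
gripper_width: 0.178
gripper_force: 0.1
```

>>> arm_command:
  deltas:
    - [0,0,0,0,0,0,1]
    - [0,0,0,0,0,0,1]
    - [0,0,0,0,0,0,1]
    - [0,0,0,0,0,-1,1]
    - [0,0,0,0,0,-3,1]
    - [0,0,0,0,0,-5,1]
    - [0,0,0,0,0,-6,1]
    - [0,0,0,0,0,-6,1]

```text
time_s: 4.25
tcp_pos: [0.5061, -0.1966, 0.0856]
ee_rot: [[0.957, 0.289, 0.006], [0.289, -0.957, -0.001], [0.005, 0.003, -1.0]]
wrist_force: [0.4, -0.2, -0.3]
gripper_width: 0.158
gripper_force: 30.0
```

```bash
python3 - <<'E'
from h import *
p,R=now(); tf=A-.095*np.array([np.cos(YA),np.sin(YA)]); u=np.array([np.cos(YA),np.sin(YA)])
print(p,sense()["gripper_width"]*87,tf)
q=tf-(.042+.10)*u
print(delta(p,R,[*q,.0831],Rd(YA)))
E
```

```text
[ 0.50606011 -0.19656337  0.08561794] 13.786756298907253 [0.58052389 0.03793682]
[ 2.00000e-03 -5.60000e-03  1.88600e-01 -3.31000e-02 -2.29534e+01
  1.93900e-01]
```

>>> arm_command:
  deltas:
    - [0,0,0.03,0,-2,0,1]
    - [0,0,0.06,0,-5,0,1]
    - [0,0,0.09,0,-8.5,0,1]
    - [0,0,0.12,0,-12,0,1]
    - [0,0,0.15,0,-15.5,0,1]
    - [0,0,0.18,0,-19,0,1]
    - [0,0,0.188,0,-21.5,0,1]
    - [0,0,0.188,0,-22.9,0,1]

```text
time_s: 4.92
tcp_pos: [0.4366, 0.0247, 0.0822]
ee_rot: [[0.994, 0.107, -0.001], [0.107, -0.994, -0.0], [-0.001, 0.0, -1.0]]
wrist_force: [0.6, -0.4, -0.7]
gripper_width: 0.161
gripper_force: 30.0
```

>>> arm_command:
  deltas:
    - [0,0,0,0,0,0.5,1]
    - [0,0,0,0,0,1,1]
    - [0,0,0,0,0,1,1]
    - [0,0,0,0,0,1,1]

```text
time_s: 5.25
tcp_pos: [0.4377, 0.0219, 0.0719]
ee_rot: [[0.995, 0.104, -0.002], [0.104, -0.995, -0.001], [-0.002, 0.001, -1.0]]
wrist_force: [-0.3, 0.0, -1.0]
gripper_width: 0.158
gripper_force: 30.0
```

```bash
python3 - <<'E'
from h import *
import pickle
print(now())
m=[]
for n,(v,u) in(("side",(165,195)),("top",(150,205))):
    c=capture(n); pickle.dump(c,open(n+"1.pkl","wb")); m.append(cv2.resize(c["pixels"][v:v+75,u:u+100],(800,600),interpolation=cv2.INTER_CUBIC))
cv2.imwrite("pics/n1.png",cv2.convertScaleAbs(m[0],alpha=1.4)); cv2.imwrite("pics/n2.png",cv2.convertScaleAbs(m[1],alpha=1.4))
E
```

```text
(array([0.43770215, 0.02193098, 0.07188268]), array([[ 9.94618208e-01,  1.03589013e-01, -1.98425074e-03],
       [ 1.03587530e-01, -9.94619990e-01, -8.36010543e-04],
       [-2.06017695e-03,  6.25967675e-04, -9.99997682e-01]]))
```

View pics/n1.png

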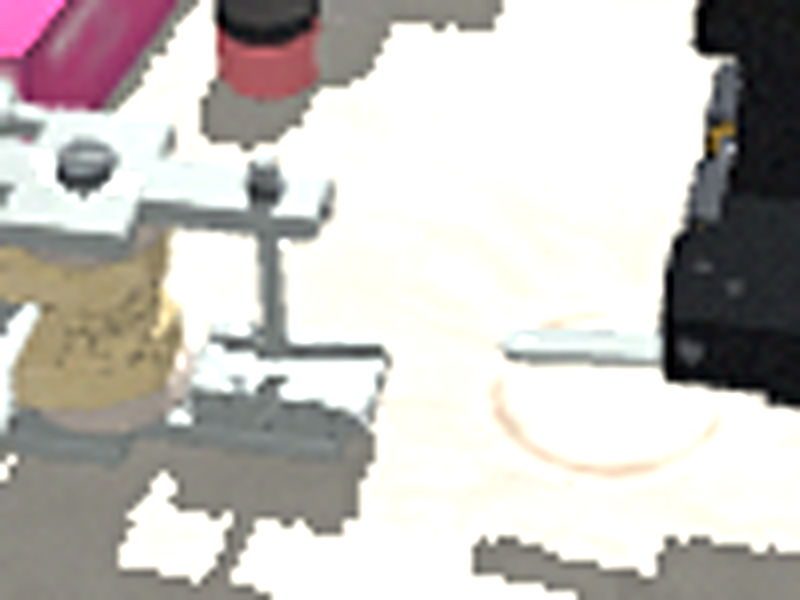

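View pics/n2.png

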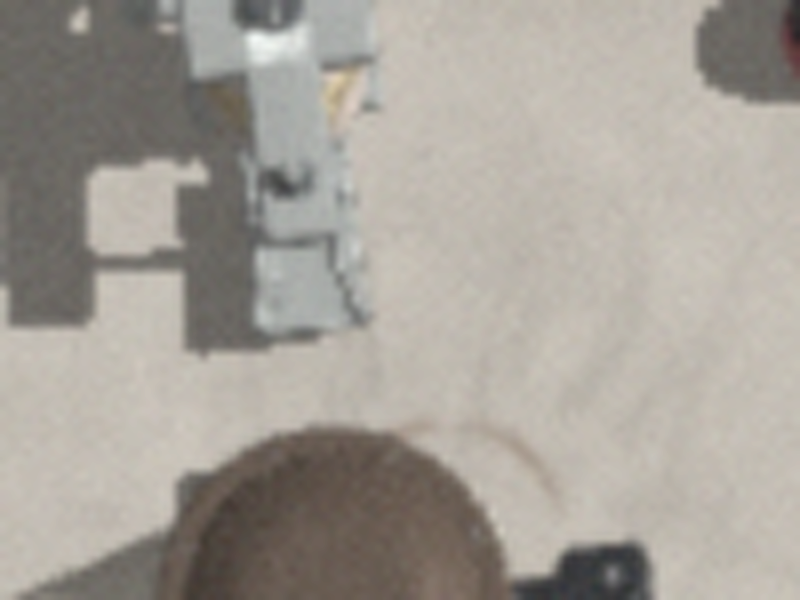

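The side crop shows the gauge level in the grip, with its tip at (503,348) about 15 px short of the table front corner (386,350). In the top crop the table front spans (253,333)-(370,322). I'll refine with these.

```bash
cat > fit2.py <<'E'
from fit import *
s8=lambda u,v:(S,(u+.5)/8-.5+195,(v+.5)/8-.5+165)
t8=lambda u,v:(T,(u+.5)/8-.5+205,(v+.5)/8-.5+150)
new=[((-.08,.013,.105),t8(257,238)),((-.08,-.013,.105),t8(333,233)),((-.095,.019,.031),t8(254,332)),((-.095,-.019,.031),t8(369,322)),
((-.06,0,.118),s8(265,160)),((-.08,-.013,.105),s8(332,183)),((-.08,.013,.094),s8(318,236)),((-.095,-.019,.031),s8(386,349)),((-.095,.019,.018),s8(366,455))]
print("ref");a2=fit(new,[.67,.05,.1])
p,R=now()
for e in (0,.0008,.002): print("tip proj side",(proj(S,p+R@[.102+e,0,.0127])[0]-[195,165]+.5)*8)
x=R[:,0]
for m in ((.102+.0008,0,.0107),): print((proj(S,[p+R@[.1028,0,.0107],p+R@[.1028,0,.0147]])-[195,165]+.5)*8)
E
python3 fit2.py
```

```text
[0.675  0.0479] 6.022669674077828
[[-0.3, 0.8], [-0.1, 0.2], [-0.2, -0.7], [-0.2, 0.0], [-0.3, -0.5], [-0.4, -1.5], [0.6, -1.9], [0.0, 1.7], [0.4, -2.4], [-0.1, 0.3]]
[ 0.5441 -0.1858] 16.831398715905493
[[-0.4, -0.3], [-0.5, 0.0], [0.1, 0.5], [0.8, -0.7], [-0.7, -2.3]]
ref
[0.675  0.0483] 5.571170729384599
[[-0.3, 0.4], [0.0, -0.1], [-0.4, -0.1], [-1.2, -0.4], [-0.2, -0.2], [0.4, -1.3], [-0.1, 1.6], [0.5, -1.5], [0.0, -1.9]]
tip proj side [499.80559193 321.0579853 ]
tip proj side [497.41779613 320.7621842 ]
tip proj side [493.83725003 320.31862472]
[[497.40822735 316.18845809]
 [497.42733893 325.32349229]]
```

```bash
python3 - <<'E'
from h import *
import pickle
S=pickle.load(open("side1.pkl","rb")); p,R=now()
f=lambda P:np.round((proj(S,P)-[195,165]+.5)*8)
for x in(.042,.06,.08,.1028): print(x,f([p+R@[x,d,h] for d in(-.007,.007) for h in (.0107,.0147)]).tolist())
# image displacement per mm in z and y
print(f([p+R@[.1,0,.012]+d for d in([0,0,0],[0,0,-.002],[0,.002,0])]).tolist())
b=capture("side")["pixels"]; 
for u in range(256,280,3): print(u,b[200:216,u].mean(1).astype(int))
E
```

```text
0.042 [[678.0, 353.0], [677.0, 362.0], [684.0, 325.0], [683.0, 334.0]]
0.06 [[623.0, 346.0], [623.0, 355.0], [629.0, 318.0], [629.0, 327.0]]
0.08 [[562.0, 339.0], [562.0, 348.0], [569.0, 311.0], [569.0, 320.0]]
0.1028 [[493.0, 330.0], [493.0, 339.0], [501.0, 302.0], [501.0, 312.0]]
[[506.0, 320.0], [506.0, 325.0], [504.0, 324.0]]
256 [191 192 191 190 191 191 188 184 181 198 204 196 186 176 170 182]
259 [179 181 189 192 191 196 174 178 176  73 161 203 203 201 203 202]
262 [189 187 189 194 203 180 166 172 174  86 173 206 205 204 205 206]
265 [192 190 189 197 185 177 171 172 175  85 178 209 207 203 204 207]
268 [194 190 193 198 178 215 169 173 176 103 141 212 208 209 207 204]
271 [191 194 194 202 193 203 173 173 177 105 147 215 209 208 207 201]
274 [186 195 193 199 209 212 175 173 178 111 146 213 210 208 207 206]
277 [149 153 152  97 109  53  95 137  92  71  79 108 160 216 208 204]
```

The blade's slope in the side view differs from the prediction by about 0.1. That means the gauge has drooped about 0.13 rad in the pads. I'll pitch the tool up and re-measure.

>>> arm_command:
  deltas:
    - [0,0.05,0,0,0,0,1]
    - [0,0.1,0,0,0,0,1]
    - [0,0.13,0,0,0,0,1]
    - [0,0.13,0,0,0,0,1]
    - [0,0.13,0,0,0,0,1]
    - [0,0.13,0,0,0,0,1]

```text
time_s: 5.9
tcp_pos: [0.439, 0.023, 0.0731]
ee_rot: [[0.986, 0.105, 0.13], [0.104, -0.995, 0.014], [0.13, -0.0, -0.991]]
wrist_force: [1.5, 0.0, 0.9]
gripper_width: 0.157
gripper_force: 30.0
```

```bash
cat > slope.py <<'E'
from h import *
import sys
from scipy.optimize import least_squares
def edge(b,u0,u1,v0,v1):
    us=[];vs=[]
    for u in range(u0,u1):
        col=b[v0:v1,u].mean(1); i=int(np.argmin(col)); w=np.clip(165-col[max(i-1,0):i+2],0,None)
        us.append(u);vs.append(v0+i-1+(w*np.arange(len(w))).sum()/w.sum())
    return np.array(us),np.array(vs)
if __name__=="__main__":
    p,R=now(); print(p,R[:,0].round(4),R[:,2].round(3))
    c=capture("side"); b=c["pixels"].astype(float)
    us,vs=edge(b,258,276,196,214); print(np.round(vs,2))
    k=np.polyfit(us,vs,1); print("obs",k,np.polyval(k,[258,275]))
    yaw=np.arctan2(R[1,0],R[0,0])
    for t in(-.1,-.05,0,.05):  # gauge pitch (tip up +)
        G=Rd(yaw,t); f=proj(c,[p+G@[x,-.007,.0127] for x in(.05,.09)]); print(t,(f[1]-f[0])[1]/(f[1]-f[0])[0])
E
python3 slope.py
```

```text
[0.43896297 0.02297695 0.07310032] [0.986  0.1037 0.1304] [ 0.13   0.014 -0.991]
[205.31 205.9  206.   206.   206.   206.05 206.   206.31 206.32 206.94
 207.   207.   207.   207.   207.   207.29 207.31 208.  ]
obs [1.21884368e-01 1.74097635e+02] [205.54380202 207.61583628]
-0.1 0.04968474084860804
-0.05 0.0869878313680034
0 0.12436349818653653
0.05 0.16199767368966023
```

```bash
python3 - <<'E'
from h import *
p,R=now(); c=capture("side"); b=c["pixels"].astype(int)
G=Rd(YA); piv=p+R@[0,0,.0115]; grip=piv+G@[-.0008,0,.0012]
print("grip",grip)
print("pred tip top/near-edge near tip",proj(c,[grip+G@[.102,0,-.002],grip+G@[.098,-.0055,0],grip+G@[.06,-.007,0]]).round(2))
for v in range(196,210): print(v,b[v,248:280].mean(1).astype(int))
E
```

```text
grip [0.43975637 0.02312887 0.06045526]
pred tip top/near-edge near tip [[256.27 204.02]
 [257.38 206.14]
 [271.66 208.29]]
196 [188 188 190 188 187 189 187 183 181 185 188 190 190 189 185 178 182 185
 186 189 190 192 190 188 186 184 180 183 184 186 188 189]
197 [188 191 193 192 190 189 186 185 182 183 189 190 191 188 187 185 184 183
 186 189 190 190 192 187 186 182 182 184 183 186 188 192]
198 [190 193 193 193 193 193 190 187 183 181 182 185 188 191 190 188 187 188
 189 191 191 193 188 188 185 182 184 183 183 189 190 191]
199 [190 193 194 196 194 197 197 195 190 183 180 182 184 189 192 190 190 190
 192 192 195 194 191 189 187 186 184 181 183 190 189 188]
200 [185 188 193 194 194 198 197 196 189 184 180 177 181 188 190 194 192 192
 192 192 193 194 193 191 189 189 186 188 189 191 191 190]
201 [182 184 189 191 194 194 194 193 193 188 183 183 178 182 187 191 190 189
 188 187 190 193 194 194 195 195 195 194 192 191 193 193]
202 [183 181 184 185 186 190 194 194 191 192 196 200 191 191 190 189 192 184
 188 190 192 199 193 195 194 194 195 193 192 194 195 174]
203 [187 185 182 181 181 184 19
[... 213 characters left out ...]
 204 220 204 207 203 174]
205 [183 180 185 187 188 188 192 189 129  80 114 163 169 186 240 199 200 200
 198 200 199 198 200 197 198 197 198 199 199 203 206 203]
206 [188 184 182 181 179 181 186 188 190 162 108 108 104  87  72  86  89 108
 118 167 173 191 242 205 205 205 205 203 204 203 159  77]
207 [188 188 188 187 186 182 181 181 186 189 198 188 185 185 197 173 175 140
 112 109 108  90  71  87  88 111 120 174 179 195 211  85]
208 [188 188 188 190 188 188 184 183 182 189 187 177 184 193 201 207 209 208
 210 213 211 215 212 179 178 140 112 111 112  90  73  87]
209 [191 189 190 190 192 190 193 190 197 199 187 183 189 197 203 202 199 200
 202 205 205 209 206 208 209 213 214 216 218 215 182  85]
```

Blade slope is now 0.122 against 0.124 for level. Next I'll move the tip 20 mm over the table, above the channel, ready to feel for the table.

```bash
cat >> h.py <<'E'
YA=np.radians(5.8); A=np.array([.675,.0481])
U=np.array([np.cos(YA),np.sin(YA)]); TF=A-.095*U
def gripof(p,R): return p+R@[0,0,.0115]+Rd(YA)@[-.0008,0,.0012]
def togrip(dist,zmid):  # delta moving gauge grip to dist (neg=before home grip pos) 
    p,R=now(); t=np.r_[TF+(dist-.042)*U,zmid]; yaw=np.arctan2(R[1,0],R[0,0])
    d=t-gripof(p,R); e=Ro.from_rotvec([0,0,YA-yaw]).as_matrix()@R
    return delta(p,R,p+d,e)
E
python3 -c "
from h import *
print(togrip(-.040,.0605),togrip(-.040,.0375),sense()['wrist_force'])"
```

```text
[-5.0000e-04  0.0000e+00  3.5000e-03  5.9136e+00 -8.2000e-02  7.6430e-01] [-5.0000e-04  0.0000e+00  3.5000e-03  5.6139e+00 -8.1300e-02  3.0447e+00] [ 0.83814545  0.78214343 -0.87895935]
```

>>> arm_command:
  deltas:
    - [0,0,0,1,0,0.1,1]
    - [0,0,0,2.5,0,0.3,1]
    - [0,0,0,4,-0.1,0.5,1]
    - [0,0,0,5.9,-0.1,0.8,1]
    - [0,0,0,5.8,-0.1,1.5,1]
    - [0,0,0,5.7,-0.1,2.3,1]
    - [0,0,0,5.6,-0.1,3,1]
    - [0,0,0,5.6,-0.1,3,1]

```text
time_s: 6.67
tcp_pos: [0.495, 0.0293, 0.0482]
ee_rot: [[0.987, 0.104, 0.124], [0.104, -0.995, 0.012], [0.125, 0.001, -0.992]]
wrist_force: [-0.2, -0.8, -0.9]
gripper_width: 0.159
gripper_force: 30.0
```

```bash
python3 - <<'E'
from h import *
p,R=now(); print(p,gripof(p,R),togrip(-.04,.0275)); s=sense();print(s["wrist_force"],s["moment"])
c=capture("side")["pixels"]
cv2.imwrite("pics/n3.png",cv2.convertScaleAbs(cv2.resize(c[180:240,205:285],(800,600),interpolation=cv2.INTER_CUBIC),alpha=1.15))
E
```

```text
[0.49496549 0.0292614  0.04817608] [0.49559638 0.02931639 0.03556574] [-4.000e-04 -0.000e+00  3.400e-03  2.354e-01 -5.560e-02  8.424e-01]
[-0.17434507 -0.75318379 -0.92707645] [-0.06597085  0.30870131  0.00460945]
```

View pics/n3.png

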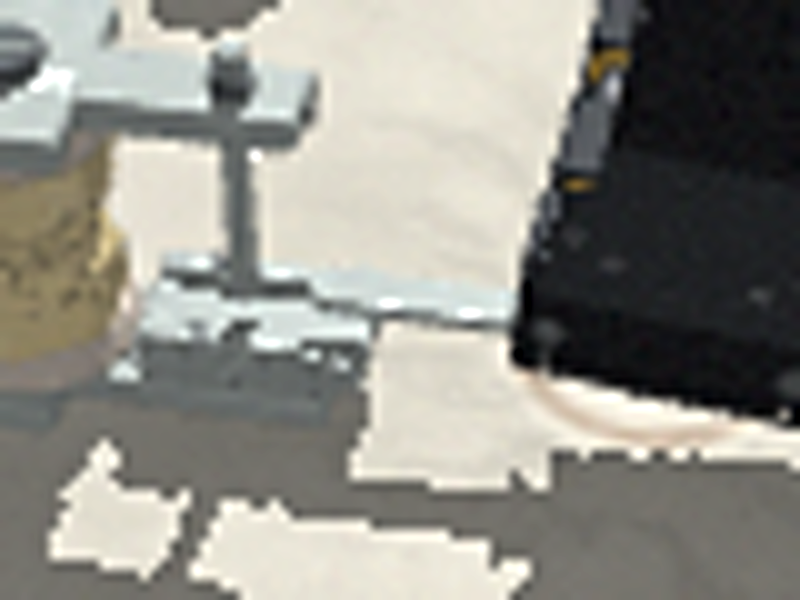

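The picture shows the blade tip at about (285,280), ahead of the pin foot (240,285) and just above the channel, whose near front corner is at (372,325). I'll lower it gently, watching the force.

>>> arm_command:
  deltas:
    - [0,0,0,0.15,0,0.15,1]
    - [0,0,0,0.1,0,0.3,1]
    - [0,0,0,0.1,0,0.4,1]
    - [0,0,0,0.1,0,0.5,1]
    - [0,0,0,0.1,0,0.55,1]
    - [0,0,0,0.1,0,0.6,1]
    - [0,0,0,0.1,0,0.6,1]
    - [0,0,0,0.1,0,0.6,1]

```text
time_s: 7.38
tcp_pos: [0.4989, 0.0303, 0.0445]
ee_rot: [[0.986, 0.105, 0.129], [0.104, -0.994, 0.014], [0.13, -0.0, -0.992]]
wrist_force: [1.0, 0.8, -0.6]
gripper_width: 0.154
gripper_force: 30.0
```

```bash
python3 - <<'E'
from h import *
p,R=now(); print(p,gripof(p,R)); s=sense();print(s["wrist_force"],s["moment"])
E
```

```text
[0.49886381 0.03028772 0.04447448] [0.49955139 0.03036358 0.03187165]
[ 1.01693249  0.79221011 -0.6195079 ] [-0.07923583  0.33400694 -0.00750556]
```

>>> arm_command:
  deltas:
    - [0,0,0,0,0,0.05,1]
    - [0,0,0,0,0,0.1,1]
    - [0,0,0,0,0,0.1,1]
    - [0,0,0,0,0,0.1,1]

```text
time_s: 7.72
tcp_pos: [0.4989, 0.0303, 0.0434]
ee_rot: [[0.986, 0.105, 0.129], [0.104, -0.994, 0.014], [0.13, 0.0, -0.992]]
wrist_force: [0.1, -0.3, -2.2]
gripper_width: 0.154
gripper_force: 30.0
```

```bash
python3 - <<'E'
from h import *
p,R=now(); print(p,gripof(p,R)); s=sense();print(s["wrist_force"],s["moment"])
E
```

```text
[0.49893555 0.03027568 0.04339216] [0.49962104 0.03035078 0.03078904]
[ 0.08976171 -0.25195934 -2.1537532 ] [-0.05569216  0.28995092  0.0008332 ]
```

>>> arm_command:
  deltas:
    - [0,0,0,0,0,0.05,1]
    - [0,0,0,0,0,0.1,1]
    - [0,0,0,0,0,0.15,1]
    - [0,0,0,0,0,0.15,1]
    - [0,0,0,0,0,0.15,1]

```text
time_s: 8.13
tcp_pos: [0.4991, 0.0303, 0.0419]
ee_rot: [[0.986, 0.105, 0.129], [0.104, -0.994, 0.014], [0.129, 0.0, -0.992]]
wrist_force: [0.3, -0.9, -0.9]
gripper_width: 0.157
gripper_force: 30.0
```

```bash
python3 - <<'E'
from h import *
p,R=now(); print(p,gripof(p,R)); s=sense();print(s["wrist_force"],s["moment"])
E
```

```text
[0.49913222 0.03029987 0.04188207] [0.49981726 0.03037464 0.02927888]
[ 0.26007466 -0.90422003 -0.91728333] [-0.03368985  0.33108673  0.02475869]
```

>>> arm_command:
  deltas:
    - [0,0,0,0,0,0.05,1]
    - [0,0,0,0,0,0.1,1]
    - [0,0,0,0,0,0.1,1]
    - [0,0,0,0,0,0.1,1]

```text
time_s: 8.47
tcp_pos: [0.4993, 0.0303, 0.0409]
ee_rot: [[0.986, 0.105, 0.129], [0.104, -0.994, 0.014], [0.13, 0.0, -0.992]]
wrist_force: [-0.5, 0.8, 0.5]
gripper_width: 0.159
gripper_force: 30.0
```

```bash
python3 - <<'E'
from h import *
p,R=now(); print(p,gripof(p,R)); s=sense();print(s["wrist_force"],s["moment"])
E
```

```text
[0.49928514 0.03033272 0.04092027] [0.49997132 0.03040823 0.02831725]
[-0.54054395  0.784894    0.45576682] [-0.11383345  0.30504019 -0.03016407]
```

>>> arm_command:
  deltas:
    - [0,0,0,0,0,0.05,1]
    - [0,0,0,0,0,0.1,1]
    - [0,0,0,0,0,0.1,1]
    - [0,0,0,0,0,0.1,1]

```text
time_s: 8.8
tcp_pos: [0.4994, 0.0303, 0.0399]
ee_rot: [[0.986, 0.105, 0.129], [0.104, -0.994, 0.014], [0.13, 0.0, -0.992]]
wrist_force: [-0.7, 1.2, -0.1]
gripper_width: 0.161
gripper_force: 30.0
```

```bash
python3 - <<'E'
from h import *
p,R=now(); print(p,gripof(p,R)); s=sense();print(s["wrist_force"],s["moment"])
E
```

```text
[0.49938315 0.03033554 0.03992847] [0.5000686  0.03041063 0.02732535]
[-0.6983906   1.16121854 -0.14140362] [-0.07875752  0.28649047 -0.03042832]
```

>>> arm_command:
  deltas:
    - [0,0,0,0,0,0.05,1]
    - [0,0,0,0,0,0.1,1]
    - [0,0,0,0,0,0.1,1]
    - [0,0,0,0,0,0.1,1]

```text
time_s: 9.13
tcp_pos: [0.4995, 0.0303, 0.0389]
ee_rot: [[0.986, 0.105, 0.129], [0.104, -0.994, 0.014], [0.13, 0.0, -0.992]]
wrist_force: [-0.1, 0.2, 0.5]
gripper_width: 0.154
gripper_force: 30.0
```

```bash
cat > st.py <<'E'
from h import *
from slope import edge
p,R=now(); print(p,gripof(p,R)); s=sense();print(s["wrist_force"],s["moment"])
b=capture("side")["pixels"].astype(float)
us,vs=edge(b,243,255,200,220); print(np.round(vs,1),np.polyfit(us,vs,1)[0])
E
python3 st.py
```

```text
[0.4995269  0.03034927 0.03893437] [0.50021251 0.03042438 0.02633127]
[-0.05696942  0.18162497  0.456242  ] [-0.05955313  0.2715356  -0.01447657]
[209.  214.  214.  214.  214.  214.1 214.1 214.4 214.6 215.  215.  217.2] 0.3858768969297089
```

>>> arm_command:
  deltas:
    - [0,0,0,0,0,0.05,1]
    - [0,0,0,0,0,0.1,1]
    - [0,0,0,0,0,0.1,1]
    - [0,0,0,0,0,0.1,1]

```text
time_s: 9.52
tcp_pos: [0.4997, 0.0304, 0.0379]
ee_rot: [[0.986, 0.105, 0.129], [0.104, -0.994, 0.014], [0.13, 0.0, -0.992]]
wrist_force: [0.4, -0.4, -0.5]
gripper_width: 0.157
gripper_force: 30.0
```

```bash
python3 st.py
```

```text
[0.49965396 0.03036722 0.037921  ] [0.50033956 0.03044245 0.0253179 ]
[ 0.44517154 -0.3586526  -0.50385805] [-6.47139184e-02  3.77012872e-01  2.71374038e-04]
[214.  214.  214.  214.1 214.1 214.4 214.8 215.  215.  215.  215.1 217.8] 0.23492678235871395
```

>>> arm_command:
  deltas:
    - [0,0,0,0,0,0.05,1]
    - [0,0,0,0,0,0.1,1]
    - [0,0,0,0,0,0.1,1]
    - [0,0,0,0,0,0.1,1]

```text
time_s: 9.9
tcp_pos: [0.4998, 0.0304, 0.0369]
ee_rot: [[0.986, 0.105, 0.129], [0.104, -0.994, 0.014], [0.13, 0.0, -0.992]]
wrist_force: [-0.9, 0.8, -0.1]
gripper_width: 0.157
gripper_force: 30.0
```

```bash
python3 st.py
```

```text
[0.49978029 0.03039338 0.03694365] [0.50046558 0.03046849 0.02434051]
[-0.87660156  0.75486686 -0.1319207 ] [-0.07129118  0.30369491  0.03904227]
[214.  214.1 214.1 214.4 214.8 215.  215.  215.  215.2 215.  215.  218. ] 0.21879081400318479
```

>>> arm_command:
  deltas:
    - [0,0,0,0,0,0.05,1]
    - [0,0,0,0,0,0.1,1]
    - [0,0,0,0,0,0.1,1]
    - [0,0,0,0,0,0.1,1]

```text
time_s: 10.28
tcp_pos: [0.4999, 0.0304, 0.0359]
ee_rot: [[0.986, 0.105, 0.129], [0.104, -0.994, 0.014], [0.13, 0.0, -0.992]]
wrist_force: [-0.4, 0.1, -0.1]
gripper_width: 0.159
gripper_force: 30.0
```

```bash
python3 st.py
```

```text
[0.49990327 0.03040359 0.03594277] [0.50058869 0.03047886 0.02333964]
[-0.44174248  0.14761691 -0.13831891] [-0.10794582  0.33037983 -0.04049941]
[214.1 214.4 214.9 215.  215.  215.  215.2 215.  215.1 215.4 216.  218.1] 0.21606461507916508
```

>>> arm_command:
  deltas:
    - [0,0,0,0,0,0.05,1]
    - [0,0,0,0,0,0.1,1]
    - [0,0,0,0,0,0.1,1]
    - [0,0,0,0,0,0.1,1]

```text
time_s: 10.67
tcp_pos: [0.5001, 0.0304, 0.0352]
ee_rot: [[0.986, 0.105, 0.129], [0.104, -0.994, 0.014], [0.13, -0.0, -0.992]]
wrist_force: [-1.1, -0.9, 2.1]
gripper_width: 0.152
gripper_force: 30.0
```

```bash
python3 st.py
```

```text
[0.50007536 0.03040316 0.03517777] [0.50076421 0.03047936 0.0225751 ]
[-1.11137029 -0.86264692  2.09896708] [-0.0769899   0.33210698  0.02014682]
[214.4 214.6 215.  215.  215.  215.2 215.  215.1 215.4 216.  216.  218.1] 0.21753784871910598
```

>>> arm_command:
  deltas:
    - [0,0,0,0,0,0.05,1]
    - [0,0,0,0,0,0.1,1]
    - [0,0,0,0,0,0.1,1]
    - [0,0,0,0,0,0.1,1]

```text
time_s: 11.05
tcp_pos: [0.5001, 0.0303, 0.0341]
ee_rot: [[0.986, 0.105, 0.129], [0.104, -0.995, 0.014], [0.13, 0.0, -0.992]]
wrist_force: [-2.4, -1.5, 3.2]
gripper_width: 0.158
gripper_force: 30.0
```

```bash
python3 st.py
```

```text
[0.50009344 0.03028963 0.03406326] [0.50077874 0.03036428 0.02146011]
[-2.44650475 -1.51769271  3.21961642] [-0.32264836  0.38468784 -0.15396202]
[209.6 215.  215.  215.  215.  215.  215.1 215.4 216.  216.  216.  218.6] 0.4261464028357755
```

Contact has come in at TCP z ≈ 0.035, with some side force toward −y. I'll lift 1 mm, shift 1.5 mm to −y and settle lightly again.

>>> arm_command:
  deltas:
    - [0,0,0,0,0,-0.2,1]
    - [0,0,0,0,0.1,-0.2,1]
    - [0,0,0,0,0.15,-0.2,1]
    - [0,0,0,0,0.15,-0.2,1]
    - [0,0,0,0,0.15,-0.1,1]
    - [0,0,0,0,0.15,0,1]
    - [0,0,0,0,0.15,0,1]
    - [0,0,0,0,0.15,0,1]

```text
time_s: 11.77
tcp_pos: [0.5003, 0.0289, 0.0341]
ee_rot: [[0.986, 0.105, 0.129], [0.104, -0.994, 0.014], [0.13, 0.0, -0.992]]
wrist_force: [-1.7, 0.6, 2.9]
gripper_width: 0.158
gripper_force: 30.0
```

```bash
python3 st.py
```

```text
[0.50031051 0.02892507 0.03408135] [0.5009974  0.02900067 0.02147841]
[-1.66286699  0.55876182  2.91457586] [-0.06358165  0.45947838  0.02057409]
[214.2 214.1 214.4 215.  215.  215.  215.  215.2 215.1 215.4 215.6 218.6] 0.24326796606388698
```

>>> arm_command:
  deltas:
    - [0,0,0,0,0,-0.05,1]
    - [0,0,0,0.25,0,-0.02,1]
    - [0,0,0,0.5,0,0.01,1]
    - [0,0,0,0.75,0,0.04,1]
    - [0,0,0,1.0,0,0.08,1]
    - [0,0,0,1.25,0,0.11,1]
    - [0,0,0,1.5,0,0.14,1]
    - [0,0,0,1.5,0,0.14,1]

```text
time_s: 12.48
tcp_pos: [0.5161, 0.0307, 0.0346]
ee_rot: [[0.986, 0.105, 0.13], [0.104, -0.994, 0.014], [0.13, -0.0, -0.991]]
wrist_force: [0.1, 0.2, 0.4]
gripper_width: 0.158
gripper_force: 30.0
```

```bash
python3 st.py; python3 -c "
from h import *
p,R=now(); g=gripof(p,R); d=g[:2]-TF; print((d@U+.042)*1000, 1000*(d@[-U[1],U[0]]))"
```

```text
[0.51614463 0.03071409 0.03460754] [0.51684058 0.0307926  0.02200583]
[0.09470765 0.18347513 0.35830045] [-0.08538836  0.19440844  0.00158716]
[214.1 214.1 214.5 215.  217.8 212.1 213.  213.  213.9 218.  218.5 214. ] 0.15605788166781695
-22.251071959262465 -1.2369674759332971
```

>>> arm_command:
  deltas:
    - [0,0,0,0.25,0,0.03,1]
    - [0,0,0,0.5,0,0.06,1]
    - [0,0,0,0.75,0,0.1,1]
    - [0,0,0,1.0,0,0.13,1]
    - [0,0,0,1.25,0,0.16,1]
    - [0,0,0,1.5,0,0.2,1]
    - [0,0,0,1.7,0,0.22,1]
    - [0,0,0,1.7,0,0.22,1]

```text
time_s: 13.2
tcp_pos: [0.533, 0.0324, 0.0347]
ee_rot: [[0.986, 0.105, 0.13], [0.104, -0.994, 0.014], [0.13, -0.0, -0.991]]
wrist_force: [-0.3, -0.5, 1.4]
gripper_width: 0.161
gripper_force: 30.0
```

>>> arm_command:
  deltas:
    - [0,0,0,0.1,0,0.01,1]
    - [0,0,0,0.2,0,0.02,1]
    - [0,0,0,0.2,0,0.02,1]

```text
time_s: 13.45
tcp_pos: [0.5344, 0.0325, 0.0347]
ee_rot: [[0.986, 0.105, 0.129], [0.104, -0.994, 0.014], [0.13, 0.0, -0.992]]
wrist_force: [-1.2, -0.9, 2.8]
gripper_width: 0.157
gripper_force: 30.0
```

>>> arm_command:
  deltas:
    - [0,0,0,0.1,0,0.01,1]
    - [0,0,0,0.1,0,0.01,1]
    - [0,0,0,0.1,0,0.01,1]

```text
time_s: 13.7
tcp_pos: [0.5354, 0.0326, 0.0347]
ee_rot: [[0.986, 0.105, 0.129], [0.104, -0.994, 0.014], [0.13, -0.0, -0.992]]
wrist_force: [-1.2, -0.4, 3.3]
gripper_width: 0.162
gripper_force: 30.0
```

```bash
cat > ds.py <<'E'
from h import *
p,R=now(); g=gripof(p,R); d=g[:2]-TF; print((d@U+.042)*1000, 1000*(d@[-U[1],U[0]]),p,sense()["wrist_force"],sense()["moment"])
E
python3 ds.py
```

```text
-2.7229519797957664 -1.2638475699594043 [0.53543183 0.03264676 0.03470426] [-1.16308459 -0.44487481  3.29899515] [-0.23256301  0.56287815 -0.08137205]
```

>>> arm_command:
  deltas:
    - [0,0,0,0.1,0,0,1]
    - [0,0,0,0.1,0,0,1]
    - [0,0,0,0.1,0,0,1]

```text
time_s: 13.95
tcp_pos: [0.5366, 0.0328, 0.0348]
ee_rot: [[0.986, 0.105, 0.129], [0.104, -0.994, 0.014], [0.13, -0.0, -0.992]]
wrist_force: [-1.7, -0.3, 2.0]
gripper_width: 0.158
gripper_force: 30.0
```

>>> arm_command:
  deltas:
    - [0,0,0,0.1,0,0.01,1]
    - [0,0,0,0.1,0,0.01,1]
    - [0,0,0,0.1,0,0.01,1]

```text
time_s: 14.2
tcp_pos: [0.5375, 0.0329, 0.0348]
ee_rot: [[0.986, 0.105, 0.129], [0.104, -0.994, 0.014], [0.13, -0.0, -0.992]]
wrist_force: [-1.2, -1.0, 1.5]
gripper_width: 0.16
gripper_force: 30.0
```

>>> arm_command:
  deltas:
    - [0,0,0,0.1,0,0.01,1]
    - [0,0,0,0.1,0,0.01,1]
    - [0,0,0,0.1,0,0.01,1]

```text
time_s: 14.45
tcp_pos: [0.5378, 0.0328, 0.0348]
ee_rot: [[0.986, 0.105, 0.128], [0.104, -0.994, 0.013], [0.128, 0.0, -0.992]]
wrist_force: [-3.8, 0.9, 3.8]
gripper_width: 0.162
gripper_force: 30.0
```

```bash
python3 ds.py
```

```text
-0.4017563578965211 -1.3096914465283587 [0.53776037 0.03283999 0.0347738 ] [-3.79605552  0.88523009  3.81504386] [0.09280534 1.09527111 0.0816368 ]
```

>>> arm_command:
  deltas:
    - [0,0,0,0.1,0,0.01,1]
    - [0,0,0,0.1,0,0.01,1]
    - [0,0,0,0.1,0,0.01,1]

```text
time_s: 14.7
tcp_pos: [0.5378, 0.0328, 0.0347]
ee_rot: [[0.986, 0.105, 0.126], [0.104, -0.994, 0.013], [0.127, 0.001, -0.992]]
wrist_force: [-7.2, 1.6, 6.6]
gripper_width: 0.158
gripper_force: 30.0
```

```bash
python3 ds.py; python3 - <<'E'
from h import *
c=capture("side")["pixels"]
cv2.imwrite("pics/n4.png",cv2.convertScaleAbs(cv2.resize(c[180:240,205:285],(800,600),interpolation=cv2.INTER_CUBIC),alpha=1.15))
E
```

```text
-0.3575581695860197 -1.3935366026031106 [0.53783235 0.03276681 0.03474091] [-7.19222999  1.58666108  6.61977309] [0.35735044 1.85628788 0.13614283]
```

View pics/n4.png

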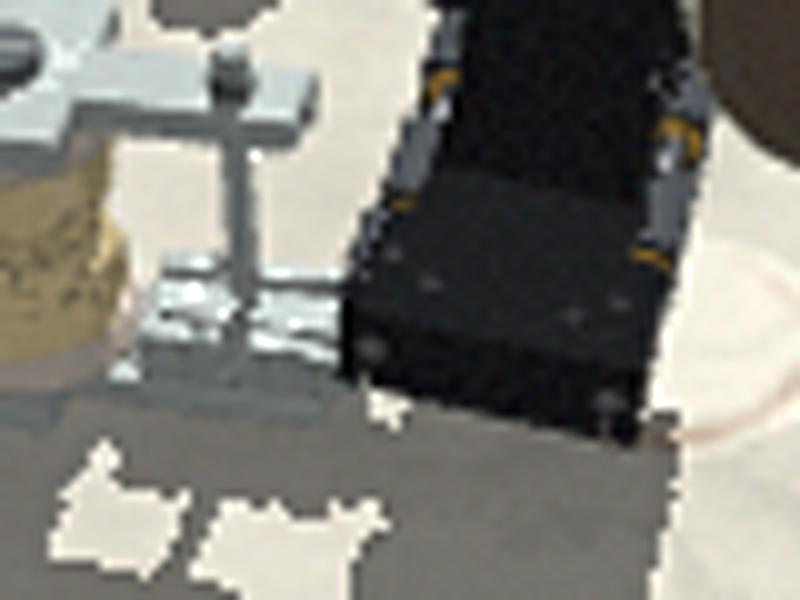

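The blade lies in the channel under the pin, which stands at (240,230)-(240,300), and the gripper is just before the table front. The stop is solid, so I'll relax the push, open and back out.

>>> arm_command:
  deltas:
    - [0,0,0,-0.1,0,-0.03,1]
    - [0,0,0,-0.1,0,-0.03,1]
    - [0,0,0,-0.1,0,-0.03,0.6]
    - [0,0,0,-0.1,0,-0.03,0.4]
    - [0,0,0,-0.1,0,-0.03,0.2]
    - [0,0,0,-0.1,0,-0.03,0.2]
    - [0,0,0,-0.1,0,-0.03,0.2]
    - [0,0,0,-0.1,0,-0.03,0.2]

```text
time_s: 15.42
tcp_pos: [0.5385, 0.033, 0.035]
ee_rot: [[0.986, 0.105, 0.129], [0.104, -0.994, 0.014], [0.13, -0.0, -0.992]]
wrist_force: [-0.9, -1.1, -0.0]
gripper_width: 0.39
gripper_force: 0.0
```

>>> arm_command:
  deltas:
    - [0,0,0,0,0,-0.5,0.2]
    - [0,0,0,0,0,-1.5,0.2]
    - [0,0,0,0,0,-3,0.2]
    - [0,0,0,0,0,-5,0.2]
    - [0,0,0,0,0,-8,0.2]
    - [0,0,0,0,0,-11,0.2]
    - [0,0,0,0,0,-13,0.2]
    - [0,0,0,0,0,-13,0.2]

```text
time_s: 16.08
tcp_pos: [0.524, 0.032, 0.1702]
ee_rot: [[0.984, 0.106, 0.14], [0.105, -0.994, 0.017], [0.141, -0.002, -0.99]]
wrist_force: [0.1, 0.7, -0.1]
gripper_width: 0.397
gripper_force: 0.0
```

```bash
python3 - <<'E'
from h import *
p,R=now(); print(p,sense()["gripper_width"],sense()["joints"])
c=capture("side")["pixels"]
a=cv2.resize(c[180:240,205:285],(800,600),interpolation=cv2.INTER_CUBIC)
cv2.imwrite("pics/n5.png",cv2.convertScaleAbs(a,alpha=1.15))
H=np.r_[A+(.05-.120)*U,.0995]
for h in(.06,0): print(delta(p,R,H+[0,0,h],Rd(YA,.25)))
E
```

```text
[0.5239988  0.0320361  0.17019356] 0.3967581623597863 [ 22.43392383  12.58163543 -26.15699198   3.12743158 -43.4905141
  71.53103703]
[-3.2000e-03  1.0860e-01  4.7000e-03  7.9530e+00 -2.7400e-02  2.2123e+00]
[-3.2000e-03  1.0860e-01  4.7000e-03  7.1074e+00 -1.4200e-02  8.1524e+00]
```

View pics/n5.png

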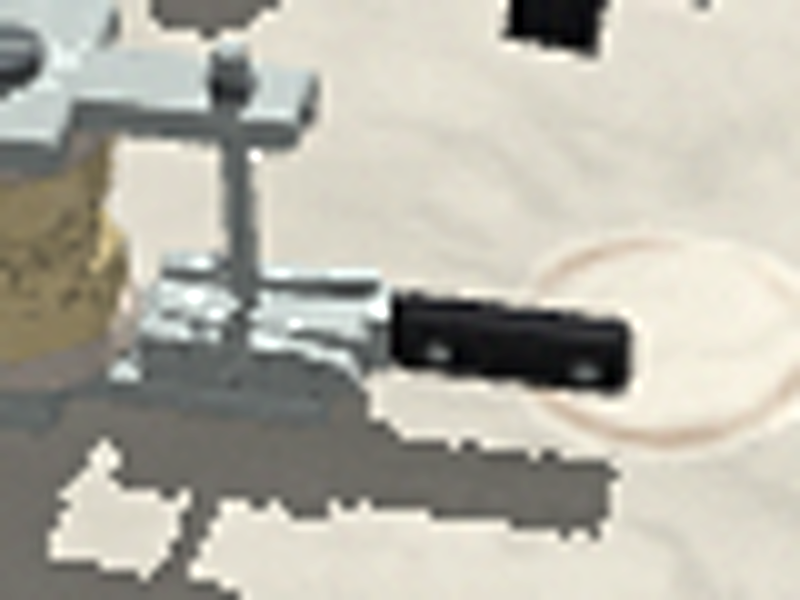

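The gauge lies level in the channel with its bolster at the table front: handle from (390,330) to (630,350), the pin at (240,230) above the blade, and the fingers clear at (555,25). Now for the nose.

>>> arm_command:
  deltas:
    - [0,0.03,0,1,0,0.3,0]
    - [0,0.06,0,3,0,0.8,-0.3]
    - [0,0.1,0,5.5,0,1.5,-0.3]
    - [0,0.108,0.005,7.9,0,2.2,-0.3]
    - [0,0.108,0.005,7.9,0,2.2,-0.3]
    - [0,0.108,0.005,7.9,0,2.2,-0.3]

```text
time_s: 16.63
tcp_pos: [0.602, 0.0395, 0.1507]
ee_rot: [[0.968, 0.099, 0.231], [0.097, -0.995, 0.024], [0.233, -0.0, -0.973]]
wrist_force: [-0.9, 0.2, 0.3]
gripper_width: 0.644
gripper_force: 0.0
```

```bash
python3 - <<'E'
from h import *
p,R=now(); print(p,sense()["gripper_width"])
H=np.r_[A+(.05-.120)*U,.0995]
for h in(.03,0): print(delta(p,R,H+[0,0,h],Rd(YA,.25)))
E
```

```text
[0.60198603 0.03948382 0.15074503] 0.6435903119152432
[-0.0000e+00  1.5200e-02 -1.6000e-03 -1.5310e-01 -1.1900e-01  2.1479e+00]
[-0.0000e+00  1.5200e-02 -1.6000e-03 -8.5110e-01 -1.1770e-01  5.0656e+00]
```

>>> arm_command:
  deltas:
    - [0,0.015,0,-0.1,-0.1,1,-0.3]
    - [0,0.015,0,-0.2,-0.1,2.1,-0.3]
    - [0,0.015,0,-0.4,-0.1,3.2,-0.3]
    - [0,0.015,0,-0.6,-0.1,4.2,-0.3]
    - [0,0.015,0,-0.8,-0.1,4.8,-0.3]
    - [0,0.015,0,-0.85,-0.1,5,-0.3]
    - [0,0.015,0,-0.85,-0.1,5,-0.3]

```text
time_s: 17.22
tcp_pos: [0.6049, 0.0409, 0.1013]
ee_rot: [[0.964, 0.1, 0.247], [0.097, -0.995, 0.025], [0.249, -0.001, -0.969]]
wrist_force: [-0.4, -0.2, 0.2]
gripper_width: 0.652
gripper_force: 0.0
```

>>> arm_command:
  deltas:
    - [0,0,0,0,0,0,0]
    - [0,0,0,0,0,0,0.3]
    - [0,0,0,0,0,0,0.4]
    - [0,0,0,0,0,0,1]
    - [0,0,0,0,0,0,1]
    - [0,0,0,0,0,0,1]
    - [0,0,0,0,0,0,1]
    - [0,0,0,0,0,0,1]

```text
time_s: 17.88
tcp_pos: [0.606, 0.0391, 0.1021]
ee_rot: [[0.963, 0.1, 0.249], [0.097, -0.995, 0.024], [0.25, 0.001, -0.968]]
wrist_force: [3.5, -9.0, 0.1]
gripper_width: 0.295
gripper_force: 30.0
```

```bash
cat > arc.py <<'E'
from h import *
# rigid rotation about the hinge by phi from the current pose, in the tool frame
p,R=now(); s=sense(); print(p,s["gripper_width"]*87,s["wrist_force"],s["joints"])
H=np.r_[A+.05*U,.09]; ax=np.array([-U[1],U[0],0])
r=p-H; print("angle",np.degrees(np.arctan2(r[2],-(r[:2]@U)))-4.53, "radius",np.hypot(r[2],r[:2]@U))
for ph in np.radians([1,2,3,4,5,6,7,8,9,10,11,12]):
    Q=Ro.from_rotvec(ax*ph).as_matrix(); print(round(np.degrees(ph)),delta(p,R,H+Q@r,Q@R).tolist())
E
python3 arc.py
```

```text
[0.60597433 0.03910406 0.10212005] 25.64142196253275 [ 3.49155039 -9.02553016  0.10186772] [ 20.64118865  22.50624129 -26.20651602   8.14435757 -27.5449183
  68.33002503]
angle 1.2573902796108483 radius 0.1201940411273058
1 [-0.0, -0.0175, -0.0, 0.0743, 0.0003, -0.1962]
2 [-0.0, -0.0349, -0.0001, 0.1521, 0.0005, -0.391]
3 [-0.0, -0.0524, -0.0001, 0.2332, 0.0007, -0.5845]
4 [-0.0001, -0.0698, -0.0001, 0.3177, 0.001, -0.7765]
5 [-0.0001, -0.0873, -0.0001, 0.4055, 0.0012, -0.967]
6 [-0.0001, -0.1047, -0.0002, 0.4967, 0.0014, -1.1559]
7 [-0.0001, -0.1222, -0.0002, 0.5911, 0.0016, -1.3432]
8 [-0.0001, -0.1396, -0.0002, 0.6888, 0.0019, -1.5289]
9 [-0.0001, -0.1571, -0.0002, 0.7897, 0.0021, -1.7128]
10 [-0.0001, -0.1745, -0.0003, 0.8938, 0.0023, -1.8949]
11 [-0.0002, -0.192, -0.0003, 1.0011, 0.0025, -2.0752]
12 [-0.0002, -0.2094, -0.0003, 1.1115, 0.0027, -2.2535]
```

>>> arm_command:
  deltas:
    - [0,0,0,0,0.1,0,1]
    - [0,0,0,0,0.15,0,1]
    - [0,-0.0087,0,0.037,0.15,-0.1,1]
    - [0,-0.0175,0,0.074,0.15,-0.196,1]
    - [0,-0.035,0,0.152,0.15,-0.391,1]
    - [0,-0.0524,0,0.233,0.15,-0.585,1]
    - [0,-0.0698,0,0.318,0.15,-0.777,1]
    - [0,-0.0698,0,0.318,0.15,-0.777,1]

```text
time_s: 18.55
tcp_pos: [0.6071, 0.0391, 0.1102]
ee_rot: [[0.979, 0.1, 0.179], [0.098, -0.995, 0.018], [0.18, 0.0, -0.984]]
wrist_force: [1.4, -6.0, -1.1]
gripper_width: 0.292
gripper_force: 30.0
```

```bash
python3 arc.py|head -8
```

```text
[0.60710437 0.03913925 0.11019445] 25.440324257590266 [ 1.42924633 -5.99866386 -1.10446047] [ 20.13169328  23.30277326 -21.12294162   4.41475133 -35.59295807
  72.24883955]
angle 5.144996845443592 radius 0.12016268214313165
1 [-0.0, -0.0175, -0.0, 0.0736, -0.0, -0.1964]
2 [-0.0, -0.0349, -0.0, 0.1507, -0.0001, -0.3914]
3 [-0.0, -0.0524, -0.0, 0.2311, -0.0001, -0.5851]
4 [-0.0001, -0.0698, -0.0, 0.315, -0.0001, -0.7773]
5 [-0.0001, -0.0873, -0.0, 0.4021, -0.0002, -0.9681]
```

>>> arm_command:
  deltas:
    - [0,-0.0175,0,0.074,0.05,-0.196,1]
    - [0,-0.0349,0,0.151,0.1,-0.391,1]
    - [0,-0.0524,0,0.231,0.1,-0.585,1]
    - [0,-0.0698,0,0.315,0.1,-0.777,1]
    - [0,-0.0873,0,0.402,0.1,-0.968,1]
    - [0,-0.1047,0,0.495,0.1,-1.156,1]
    - [0,-0.1222,0,0.59,0.1,-1.343,1]
    - [0,-0.1396,0,0.687,0.1,-1.529,1]

```text
time_s: 19.22
tcp_pos: [0.611, 0.0395, 0.1262]
ee_rot: [[0.994, 0.101, 0.042], [0.101, -0.995, 0.005], [0.043, -0.001, -0.999]]
wrist_force: [1.6, -1.7, -0.9]
gripper_width: 0.292
gripper_force: 30.0
```

>>> arm_command:
  deltas:
    - [0,-0.0262,0,0.113,0,-0.294,1]
    - [0,-0.0524,0,0.231,0,-0.585,1]
    - [0,-0.0785,0,0.358,0,-0.873,1]
    - [0,-0.1047,0,0.495,0,-1.156,1]
    - [0,-0.1309,0,0.638,0,-1.436,1]
    - [0,-0.1571,0,0.788,0,-1.713,1]
    - [0,-0.1833,0,0.947,0,-1.985,1]
    - [0,-0.2094,0,1.11,0,-2.254,1]

```text
time_s: 19.88
tcp_pos: [0.6209, 0.0405, 0.1491]
ee_rot: [[0.981, 0.101, -0.166], [0.1, -0.995, -0.016], [-0.167, -0.001, -0.986]]
wrist_force: [0.1, -0.1, -1.1]
gripper_width: 0.294
gripper_force: 30.1
```

```bash
python3 arc.py|head -5
```

```text
[0.62093798 0.04053598 0.14911932] 25.540728637906422 [ 0.0578487  -0.0917316  -1.09030494] [ 17.64227017  30.59923793   0.88524981  -2.15276522 -69.69383475
  79.07361457]
angle 24.95670158198309 radius 0.12010712983141716
1 [0.0, -0.0175, 0.0, 0.073, -0.0002, -0.1965]
2 [0.0, -0.0349, 0.0, 0.1494, -0.0004, -0.3917]
```

>>> arm_command:
  deltas:
    - [0,-0.0262,0,0.113,0,-0.294,1]
    - [0,-0.0524,0,0.231,0,-0.585,1]
    - [0,-0.0785,0,0.358,0,-0.873,1]
    - [0,-0.1047,0,0.495,0,-1.156,1]
    - [0,-0.1309,0,0.638,0,-1.436,1]
    - [0,-0.1571,0,0.788,0,-1.713,1]
    - [0,-0.1833,0,0.947,0,-1.985,1]
    - [0,-0.2094,0,1.11,0,-2.254,1]

```text
time_s: 20.55
tcp_pos: [0.6355, 0.0421, 0.1694]
ee_rot: [[0.925, 0.101, -0.367], [0.094, -0.995, -0.036], [-0.369, -0.001, -0.93]]
wrist_force: [-0.7, -0.6, -0.4]
gripper_width: 0.294
gripper_force: 30.1
```

>>> arm_command:
  deltas:
    - [0,-0.0262,0,0.113,0,-0.294,1]
    - [0,-0.0524,0,0.231,0,-0.585,1]
    - [0,-0.0785,0,0.358,0,-0.873,1]
    - [0,-0.1047,0,0.495,0,-1.156,1]
    - [0,-0.1222,0,0.59,0,-1.343,1]
    - [0,-0.1396,0,0.687,0,-1.529,1]
    - [0,-0.1484,0,0.737,0,-1.62,1]
    - [0,-0.1484,0,0.737,0,-1.62,1]

```text
time_s: 21.22
tcp_pos: [0.6481, 0.0435, 0.1817]
ee_rot: [[0.86, 0.101, -0.499], [0.088, -0.995, -0.05], [-0.502, -0.001, -0.865]]
wrist_force: [-1.9, 0.5, 1.1]
gripper_width: 0.298
gripper_force: 30.1
```

```bash
python3 arc.py|head -6; python3 -c "
from h import *
print(now()[1].round(3))"
```

```text
[0.64811023 0.04350831 0.1817446 ] 25.932332636746125 [-1.93587301  0.54884419  1.07552672] [  15.74041485   42.52848577   24.1571453    -5.13274948 -101.32081957
   80.39824846]
angle 45.38461503891009 radius 0.11991414547303726
1 [0.0, -0.0175, 0.0, 0.0726, -0.0002, -0.1963]
2 [0.0, -0.0349, 0.0, 0.1486, -0.0004, -0.3913]
3 [0.0, -0.0524, 0.0001, 0.228, -0.0005, -0.5849]
[[ 0.86   0.101 -0.499]
 [ 0.088 -0.995 -0.05 ]
 [-0.502 -0.001 -0.865]]
```

>>> arm_command:
  deltas:
    - [0,0,0,0,0,0,1]
    - [0,0,0,0,0,0,1]
    - [0,0,0,0,0,0,1]
    - [0,0,0,0,0,0,1]
    - [0,0,0,0,0,0,1]
    - [0,0,0,0,0,0,1]

```text
time_s: 21.72
tcp_pos: [0.6484, 0.0435, 0.1819]
ee_rot: [[0.862, 0.1, -0.497], [0.088, -0.995, -0.048], [-0.5, -0.002, -0.866]]
wrist_force: [-1.0, 4.2, -0.2]
gripper_width: 0.296
gripper_force: 30.1
```

```bash
python3 - <<'E'
from h import *
a=cv2.imread("pics/n5.png"); c=capture("side")["pixels"]
b=cv2.convertScaleAbs(cv2.resize(c[180:240,205:285],(800,600),interpolation=cv2.INTER_CUBIC),alpha=1.15)
box=lambda i:(lambda m:(np.percentile(m[1],[1,50,99])+340,np.percentile(m[0],[1,50,99])+270))(np.nonzero(i[270:400,340:650].max(2)<50))
print(box(a),box(b)); s=sense(); print(s["tcp_pos"],s["gripper_force"])
# nose motion: dark/changed in old nose area
print(np.abs(a.astype(int)-b)[80:130,120:300].mean(), np.abs(a.astype(int)-b)[280:390,400:630].mean())
E
```

```text
(array([393., 502., 622.]), array([304., 346., 385.])) (array([393., 501., 622.]), array([304., 346., 385.]))
[0.64837201 0.04347427 0.18199347] 30.120004964992404
69.43748148148148 1.943965744400527
```

The gauge has not moved, and the upper arm has left its shut position and is held at about 45°. I'll hand the job in.

```bash
python3 -c "
from station import finish_job
print(finish_job())"
```

```text
the job is handed in; nothing more can be done
None
```

The gauge is fully home under the pin and released, the upper arm is held at about 45° by its nose, and the job is handed in; no verdict came back.

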